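# Duck eggs into the steaming pot

## Robot

A 6-joint arm with a two-finger parallel gripper is mounted at the origin on the work surface. World frame = base frame: x ahead of the robot, y to its left, z up, the work surface at z = 0. Lengths are in m, angles in rad, forces in N, time in s.
With the tool pointing down it reaches from about 0.375 to 0.825 m from the base axis. Payload 5.5 kg.
Tool frame: the origin (TCP) lies on the front face of the gripper's body, between the roots of the fingers; the fingertips stand 73 mm ahead of it and the grasp point (between the pads) lies 54 mm ahead of it; z points along the fingers, y is the line along which they close (so a half turn about z gives the same grasp; the last joint's range is limited). The gripper opens to 85 mm and grips with 20 to 120 N. Pads are 22 mm wide; open, the fingers measure 114 mm over their backs; the gripper's body (76 mm by 85 mm) begins 54 mm behind the grasp point. The pads swing forward as they close: fully open they stand 13 mm farther back than shut.
Start: joints at [-1.285, 0.314, -0.047, 1.21, 0, 1.571], TCP at [0.169, -0.576, 0.304] pointing down, gripper open.
Joint ranges: [-2.67, 2.67], [-0.69, 1.73], [-1.03, 1.25], [-2.08, 2.16], [-1.42, 1.45], [-3.14, 3.14]. Speed limits (rad/s): [2.39, 2.39, 3.01, 3.14, 3.14, 3.14].

## Interface

Orientations are given as a unit quaternion [x, y, z, w].
In Python, from plant import monitor, grab_frame, camera_model, sign_off gives the robot as it stands. The module is installed in compiled form; this text tells all that it offers.
- The arm moves only by the tool apply_moves, never from a script. Its argument "increments" is a list of rows, each a list of 6 numbers: the shift along the tool's x, y, z in m, then the turn, a rotation vector about the tool's x, y, z in rad. In form: [[dx, dy, dz, rx, ry, rz], ...]. A call has 1 to 8 rows; each row shifts and turns the commanded pose from where the row before left it, along the tool's axes as they then stand; what a row does not reach is not made up. A row lasts 1/10 s, in which the tool goes at most 50 mm and 8.59 degrees, less where a joint would pass 70% of its speed; a pose out of reach is approached as far as the arm can. A call with a gripper value outside its range is refused whole. "fingers" is the closure, from 0 (fully open) to 1 (shut), set as the call begins (left out, the last holds). The fingers move at their own pace and stop on an object; "newtons" is the grip in N (left out, the last holds). Time passes only in rows, so rows that do not move let the fingers close. It gives the time, the measured TCP pose, the force, the opening and the grip force at its end, in the units of the state.
- monitor.read_state(): the state, without advancing time (a new reading comes with each control period).
- grab_frame(name): name is "scene" or "side" or "wrist"; returns the picture (420x560x3 uint8, blue, green, red); there is no depth.
- camera_model(name): a dict with "mtx" (3x3 intrinsics, pixels), "world_to_cam" (4x4, takes a point from world to camera coordinates). Camera axes: x right, y down, z forward; pixel columns grow to the right and rows downward; lengths in m; the calibration is good to about 2 mm. A picture is of the moment at which its call begins: read the wrist's pose just before it. camera_model takes no time and is no camera call; for the wrist camera it gives the pose at the moment of the call.
- sign_off(): hands the job in; it is judged then, once.
The state is a dict: "clock": time; "joint_positions": joint angles; "qd": joint speeds; "joint_efforts": joint torques, N m; "tool_pos": TCP position; "eef_rot": TCP orientation; "wrist_force": force on the tool from outside, world axes, zero at the start; "wrist_torque": the same for the moment, N m; "finger_gap": finger opening in m; "grasp_force": force on a finger pad.
Only numpy, scipy, OpenCV 4.12 (cv2) and the standard library are available. Lean on these libraries where they do the work, as an engineer would, in place of code of your own. Each camera call takes 0.05 s, during which the arm holds its last target. There are 200 camera calls.

## Task

Move the two duck eggs from the wooden tray into the deep aluminium pot, one after the other, so that both end up lying on the wire rack inside. They crack easily: lower each one until it just touches the rack, which sits at an unknown height, and let go there without dropping it, pressing it down or knocking it against the pot or the other egg. Leave the onion in the tray and everything else on the ledge where it is, with the tin shut.

Things in the scene. Friction and masses are not known exactly. Their poses are not given: they have to be found in the camera images.
- egg_a: one duck egg, off-white, 68 mm long, 48 mm across its middle. Origin at its centre, x axis along its length; it lies on its side in a well of the tray, centre about 44 mm above the ledge.
- egg_b: the other duck egg, the same.
- onion: a red onion, 49 mm round and 60 mm tall with its neck up, in the remaining well of the tray (the three change places); stays there. Origin at the middle of its bulb.
- tray: wooden tray, standing fast, 280 x 78 x 25 mm with three wells in a row, 90 mm apart along its x axis. Origin under its centre. The eggs lie lengthwise along its x axis; the wood's top is at 25 mm, so fingers have about 20 mm of the egg's side to close on below its middle.
- pot: deep aluminium cooking pot, standing fast and upright, straight-sided: 226 mm across outside, 218 mm inside, 135 mm high, two ear handles on its y axis reaching 145 mm from the centre at 112 mm height. Origin under its centre.
- pot_rim (a point): centre of the pot's mouth, 135 mm above its underside. Inside lies a level steel wire steaming rack, a square grid of 6 mm wires 26 mm apart (an egg settles into an opening). The top of the wires is anywhere from 20 to 75 mm above the pot's underside, different every time and not measured.
- tin_lid (a joint): lid of the tin: 0 shut, grows as it opens (rad); stays shut.
- tawa: black cast iron griddle, 210 mm round, flat handle, lying on the ledge; leave alone. Origin under its middle.
- tin: aluminium tin 110 x 160 x 85 mm with a hinged lid; leave alone. Origin under its middle.
- bowl: white ceramic bowl, 120 mm wide, 55 mm high; leave alone. Origin under its middle.
- tong: steel spring tong, 200 mm long; leave alone. Origin under its middle.
- scoop: white plastic scoop, 175 mm long; leave alone. Origin under its middle.

How it is judged:
By the outcome, as a careful person would: the job done as asked, in the order asked, and still so for the second after the job is handed in, with the robot touching nothing.
It also fails if it takes over 72 s, if anything falls off the work surface, if the arm or the gripper's body presses on something with over 40 N, if the wrist force passes 120 N, or if a joint passes its speed limit or range.

## Working session

There is one attempt and no reset: what is moved stays moved. The work goes in short steps, Python scripts to look and compute and a tool call to move; the robot and the scene stay as the last step left them, time stands still between calls to the robot, and variables do not carry over. Pictures are saved under pics/ and viewed, at most 10 in all, crops included, and the job is handed in when it is done.

Besides the shell and the picture viewer there is one more tool, called after "Call:" as a command line: name --pt "numbers of a row" for each row, then --argument value for the rest. apply_moves: Moves the arm, as the interface text tells. Its arguments: {"type":"object","properties":{"increments":{"type":"array"},"fingers":{"type":"number"},"newtons":{"type":"number"}},"required":["increments"]}

```bash
mkdir -p pics; python3 - <<'E'
from plant import *
import cv2,numpy as np
s=monitor.read_state();print({k:np.round(v,3).tolist() for k,v in s.items()})
for n in("scene","side"):
    cv2.imwrite(f"pics/{n}0.png",cv2.resize(grab_frame(n),(800,600),interpolation=cv2.INTER_CUBIC))
    c=camera_model(n);print(n,np.round(c["mtx"],1).tolist(),np.round(c["world_to_cam"],3).tolist())
E
```

```text
{'clock': 0.0, 'joint_positions': [-1.285, 0.314, -0.048, 1.21, 0.0, 1.571], 'qd': [0.001, -0.001, -0.001, 0.001, -0.001, -0.002], 'joint_efforts': [-0.0, -53.958, 33.975, 0.019, 0.0, -0.0], 'tool_pos': [0.169, -0.575, 0.303], 'eef_rot': [0.99, 0.142, -0.0, -0.001], 'wrist_force': [0.254, -0.344, 0.009], 'wrist_torque': [0.022, 0.006, 0.037], 'grasp_force': 0.0, 'finger_gap': 0.085}
scene [[532.2, 0.0, 281.2], [0.0, 532.2, 206.6], [0.0, 0.0, 1.0]] [[0.855, 0.519, -0.007, -0.497], [0.371, -0.621, -0.69, -0.12], [-0.362, 0.587, -0.724, 1.718], [0.0, 0.0, 0.0, 1.0]]
side [[483.4, 0.0, 286.0], [0.0, 483.4, 212.8], [0.0, 0.0, 1.0]] [[-0.909, -0.416, 0.02, 0.532], [-0.28, 0.575, -0.768, 0.222], [0.308, -0.704, -0.64, 1.003], [0.0, 0.0, 0.0, 1.0]]
```

View pics/scene0.png

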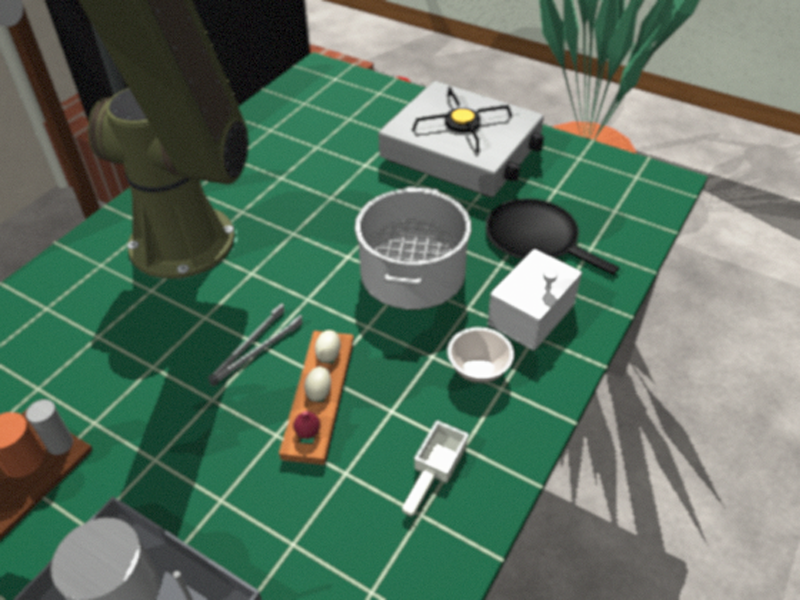

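View pics/side0.png

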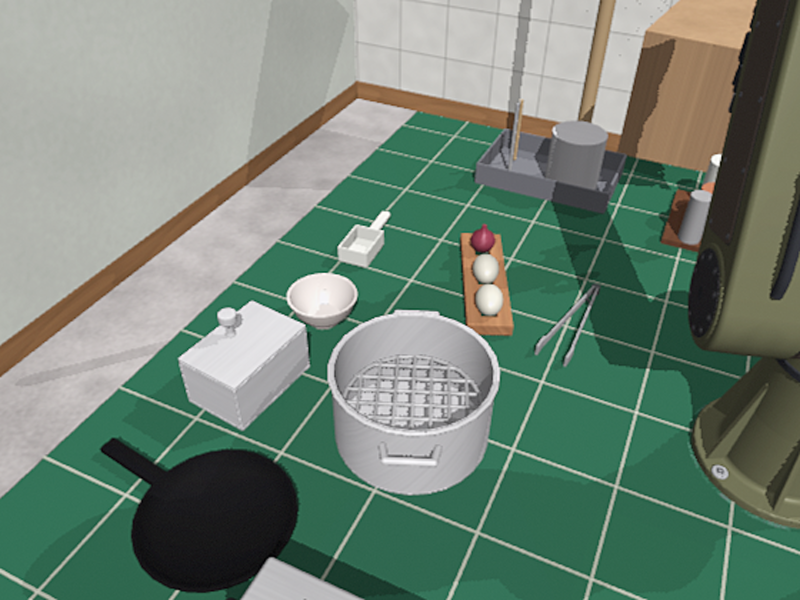

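Scene: eggs at (328,346) and (318,384), onion (306,425), pot mouth about (413,230). Side: the same eggs at (489,299) and (486,268), onion (483,238), pot mouth about (414,372).

```bash
cat >h.py <<'E'
import numpy as np,cv2
from plant import *
def P(c): return c["mtx"]@c["world_to_cam"][:3] if isinstance(c["mtx"],np.ndarray) else np.array(c["mtx"])@np.array(c["world_to_cam"])[:3]
def tri(p1,c1,p2,c2):
    X=cv2.triangulatePoints(P(c1),P(c2),np.array(p1,float).reshape(2,1),np.array(p2,float).reshape(2,1))
    X=(X[:3]/X[3]).ravel();return X,np.abs(proj(c1,X)-p1).max(),np.abs(proj(c2,X)-p2).max()
def proj(c,X):
    X=np.atleast_2d(X);h=np.c_[X,np.ones(len(X))]@P(c).T;return h[:,:2]/h[:,2:]
def circ(x,y,z,r,n=200):
    t=np.linspace(0,2*np.pi,n);return np.c_[x+r*np.cos(t),y+r*np.sin(t),0*t+z]
E
python3 - <<'E'
from h import *
s=1.42857;cs,cd=camera_model("scene"),camera_model("side")
for n,a,b in(("e1",(328,346),(489,299)),("e2",(318,384),(486,268)),("on",(306,425),(483,238)),("pot",(413,230),(414,372))):
    X=tri(np.array(a)/s,cs,np.array(b)/s,cd);print(n,np.round(X[0],4),X[1:])
for n,x0,y0,w,h in(("scene",180,210,100,130),("side",300,140,100,100)):
    f=grab_frame(n);cv2.imwrite(f"pics/{n}_r.png",f)
a=cv2.imread("pics/scene_r.png");b=cv2.imread("pics/side_r.png")
# tiles x6 : scene x190-255,y225-325 ; side x315-380,y155-255
A=cv2.resize(a[225:325,190:255],None,fx=6,fy=6,interpolation=3);B=cv2.resize(b[150:250,310:375],None,fx=6,fy=6,interpolation=3)
cv2.imwrite("pics/crop1.png",np.hstack([A,B]))
E
```

```text
e1 [ 0.4827 -0.1087  0.0428] (np.float64(0.09719505827422381), np.float64(0.12996783664976874))
e2 [ 0.5184 -0.1918  0.0424] (np.float64(0.23395501093941107), np.float64(0.28324114949214163))
on [ 0.5546 -0.2767  0.0461] (np.float64(0.04209985712665798), np.float64(0.04605593561052501))
pot [0.4975 0.1823 0.1223] (np.float64(0.24166546359765562), np.float64(0.437021344797472))
```

View pics/crop1.png

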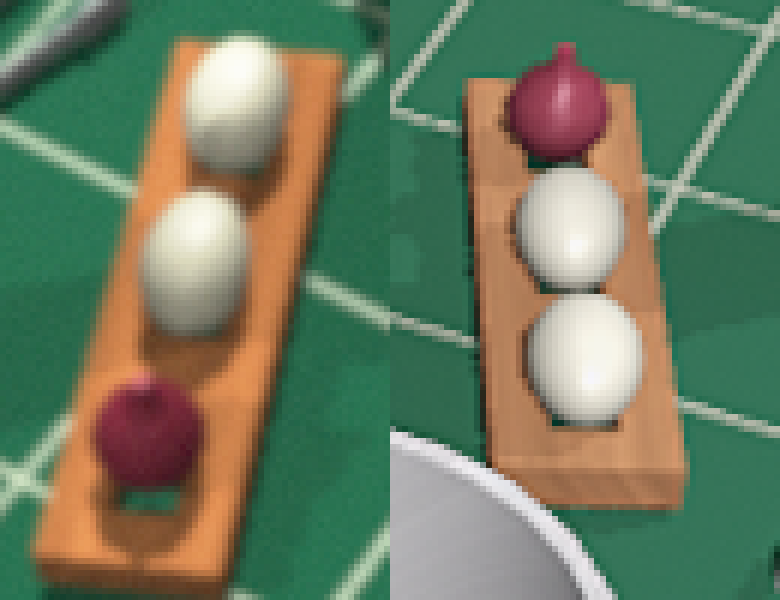

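```bash
python3 - <<'E'
from h import *
from scipy.optimize import least_squares
s=1.42857;cs,cd=camera_model("scene"),camera_model("side")
for n,a,b in(("e1",(229.5,242.7),(342.5,209.7)),("e2",(222.7,269),(340.3,188.2)),("on",(214.7,297.8),(338,168.3))):
    X=tri(np.array(a),cs,np.array(b),cd);print(n,np.round(X[0],4),X[1:])
def f(p):
    A=proj(cs,circ(p[0],p[1],p[2],.113))*s;B=proj(cd,circ(p[0],p[1],p[2],.113))*s
    return [A[:,0].min()-355,A[:,0].max()-470,B[:,0].min()-328,B[:,0].max()-498,B[:,1].max()-433]
r=least_squares(f,[.5,.18,.135]);print(r.x,r.fun)
p=[*r.x[:2],.135]
a=cv2.imread("pics/scene_r.png");b=cv2.imread("pics/side_r.png")
def ov(im,c,x0,y0,w,h,k):
    I=cv2.resize(im[y0:y0+h,x0:x0+w],None,fx=k,fy=k,interpolation=3)
    for z,rr,col in((.135,.113,(0,0,255)),(0,.113,(0,255,255)),(.135,.109,(255,0,0))):
        q=(proj(c,circ(p[0],p[1],z,rr))-[x0,y0]+.5)*k-.5
        cv2.polylines(I,[np.round(q).astype(int).reshape(-1,1,2)],True,col,1)
    return I
cv2.imwrite("pics/pot.png",np.hstack([ov(a,cs,240,125,98,98,4),ov(b,cd,225,210,130,140,3)[:392]])[:, :800])
E
```

```text
e1 [ 0.4825 -0.1093  0.0412] (np.float64(0.15582059591193342), np.float64(0.20829045966462445))
e2 [ 0.518  -0.1914  0.0409] (np.float64(0.2973179205366705), np.float64(0.3602367207849966))
on [ 0.554  -0.2747  0.0418] (np.float64(0.10242300501883506), np.float64(0.11234267769805228))
[0.49242601 0.19376459 0.14495948] [ 2.90102692 -0.95319757  1.02174514  0.23059806 -0.22478243]
```

View pics/pot.png

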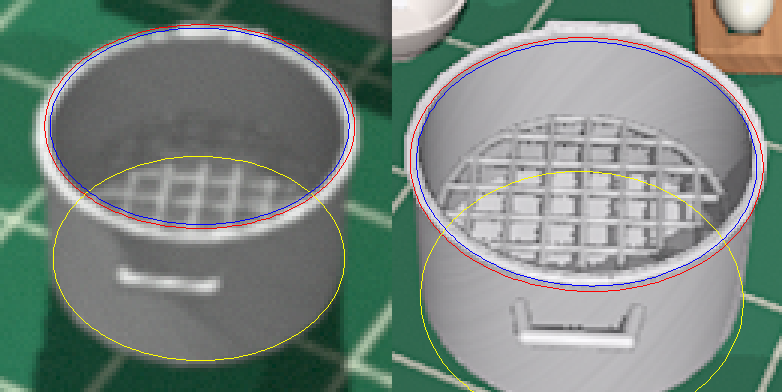

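Overlay: the true lip spans scene crop (34–360, 20–241) and side crop (405–769, …–294): it is slightly larger than the drawn circle, so I'll fit with a free lip radius.

```bash
python3 - <<'E'
from h import *
from scipy.optimize import least_squares
cs,cd=camera_model("scene"),camera_model("side")
def f(p,z=None):
    z=p[3] if z is None else z
    A=(proj(cs,circ(p[0],p[1],z,p[2]))-[240,125])*4;B=(proj(cd,circ(p[0],p[1],z,p[2]))-[225,210])*3+[392,0]
    return [A[:,0].min()-34,A[:,0].max()-360,A[:,1].min()-20,A[:,1].max()-241,B[:,0].min()-405,B[:,0].max()-769,B[:,1].max()-294]
for z in(.135,None):
    r=least_squares(lambda p:f(p,z),[.5,.18,.115,.135]);print(r.x,np.round(r.fun,1))
p=least_squares(lambda p:f(p,.135),[.5,.18,.115,.1]).x
# rack: wire crossings on side view, 26mm spacing: neighbouring crossing pixels -> spacing for z
def back(c,uv,z):
    M=P(c);H=np.linalg.inv(np.c_[M[:,0],M[:,1],M[:,2]*z+M[:,3]]);q=H@[*uv,1];return q[:2]/q[2]
# side crossings read in the crop: row y~183 from x=478 to 667(?)
for z in(.02,.03,.04,.05,.06,.07):
    g=lambda x,y:back(cd,((x-392)/3+225,(y-0)/3+210),z)
    h=lambda x,y:back(cs,(x/4+240,y/4+125),z)
    print(z,"side h4",np.round(np.linalg.norm(g(512,185)-g(667,178))/4,4),"v",np.round(np.linalg.norm(g(548,136)-g(547,231))/4,4),
     "scene",np.round(np.linalg.norm(h(164,183)-h(236,185))/2,4))
E1,E2=np.array([.4826,-.109]),np.array([.5182,-.1916]);d=E2-E1;print("tray yaw",np.arctan2(d[1],d[0]),np.linalg.norm(d))
E
```

```text
[0.49376849 0.18929435 0.11876361 0.135     ] [-1.  -0.7  1.8 -4.3 -3.6  2.  -2.5]
[0.49357306 0.18956614 0.11854894 0.13310779] [-0.6 -1.2  3.6 -2.9 -3.1  1.5 -0.3]
0.02 side h4 0.0287 v 0.0239 scene 0.0284
0.03 side h4 0.0283 v 0.0236 scene 0.0281
0.04 side h4 0.028 v 0.0233 scene 0.0279
0.05 side h4 0.0276 v 0.023 scene 0.0276
0.06 side h4 0.0272 v 0.0227 scene 0.0274
0.07 side h4 0.0269 v 0.0224 scene 0.0271
tray yaw -1.163860747735081 0.08994509436317248
```

```bash
cat >>h.py <<'E'
from scipy.spatial.transform import Rotation as R
def rows(pos,yaw,n,start=None):
    """n equal world steps from current pose to pos, tool down, tool-x yaw; prints rounded tool-frame rows"""
    s=monitor.read_state();p=np.array(s["tool_pos"]) if start is None else np.array(start[0])
    r=R.from_quat(s["eef_rot"]) if start is None else R.from_euler("z",start[1])*R.from_euler("x",np.pi)
    g=R.from_euler("z",yaw)*R.from_euler("x",np.pi);w=(r.inv()*g).as_rotvec()/n;d=(np.array(pos)-p)/n
    for k in range(n):
        print([float(v) for v in np.round(np.r_[r.inv().apply(d),w],4)]);r=r*R.from_rotvec(w)
E
python3 - <<'E'
from h import *
rows([.48,-.15,.34],1.978,14)
E
```

```text
[0.0299, -0.0229, -0.0026, -0.0001, -0.0001, -0.1209]
[0.0324, -0.0191, -0.0026, -0.0001, -0.0001, -0.1209]
[0.0345, -0.0151, -0.0026, -0.0001, -0.0001, -0.1209]
[0.0361, -0.0108, -0.0026, -0.0001, -0.0001, -0.1209]
[0.0371, -0.0064, -0.0026, -0.0001, -0.0001, -0.1209]
[0.0376, -0.0019, -0.0026, -0.0001, -0.0001, -0.1209]
[0.0375, 0.0027, -0.0026, -0.0001, -0.0001, -0.1209]
[0.0369, 0.0072, -0.0026, -0.0001, -0.0001, -0.1209]
[0.0358, 0.0116, -0.0026, -0.0001, -0.0001, -0.1209]
[0.0341, 0.0158, -0.0026, -0.0001, -0.0001, -0.1209]
[0.032, 0.0198, -0.0026, -0.0001, -0.0001, -0.1209]
[0.0294, 0.0235, -0.0026, -0.0001, -0.0001, -0.1209]
[0.0263, 0.0269, -0.0026, -0.0001, -0.0001, -0.1209]
[0.0229, 0.0299, -0.0026, -0.0001, -0.0001, -0.1209]
```

Call:
apply_moves --pt "0.03 -0.023 -0.0026 0 0 -0.121" --pt "0.0325 -0.019 -0.0026 0 0 -0.121" --pt "0.0345 -0.015 -0.0026 0 0 -0.121" --pt "0.036 -0.011 -0.0026 0 0 -0.121" --pt "0.037 -0.0065 -0.0026 0 0 -0.121" --pt "0.0375 -0.002 -0.0026 0 0 -0.121" --pt "0.0375 0.0027 -0.0026 0 0 -0.121" --fingers 0 --newtons 20

```text
clock: 0.9
tool_pos: [0.3249, -0.3614, 0.3222]
eef_rot: [0.843, 0.539, 0.0, 0.0]
wrist_force: [0.4, -0.0, 0.3]
finger_gap: 0.0855
grasp_force: 0.0
```

Call:
apply_moves --pt "0.037 0.007 -0.0026 0 0 -0.121" --pt "0.036 0.0115 -0.0026 0 0 -0.121" --pt "0.034 0.016 -0.0026 0 0 -0.121" --pt "0.032 0.02 -0.0026 0 0 -0.121" --pt "0.0295 0.0235 -0.0026 0 0 -0.121" --pt "0.0265 0.027 -0.0026 0 0 -0.121" --pt "0.023 0.03 -0.0026 0 0 -0.121" --pt "0 0 0 0 0 0"

```text
clock: 1.7
tool_pos: [0.4818, -0.1462, 0.3404]
eef_rot: [0.546, 0.838, 0.001, 0.0]
wrist_force: [0.4, -0.7, -0.2]
finger_gap: 0.0854
grasp_force: 0.0
```

```bash
python3 - <<'E'
from h import *
import pickle
s=monitor.read_state();print(s["clock"],np.round(s["joint_positions"],2),np.round(s["tool_pos"],4),R.from_quat(s["eef_rot"]).as_euler("ZYX"))
c=camera_model("wrist");f=grab_frame("wrist");pickle.dump((c,f),open("w1.pkl","wb"))
M=np.array(c["world_to_cam"]);print("cam at",-M[:3,:3].T@M[:3,3],"axis",M[2,:3])
cv2.imwrite("pics/w1.png",cv2.resize(f,(800,600)))
print(proj(c,[[.4826,-.109,.044],[.5182,-.1916,.044],[.494,.19,.135]])*1.4286)
rows([.494,.17,.40],1.978,8)
E
```

```text
1.7 [-0.3   0.12 -0.21  1.24  0.    0.86] [ 0.4818 -0.1462  0.3404] [ 1.98676539e+00 -4.79299245e-04  3.13994336e+00]
cam at [ 0.44940514 -0.07458461  0.41015165] axis [ 0.1249434  -0.27970056 -0.95192266]
[[ 425.67654667  203.34048206]
 [ 422.98326191  325.19491255]
 [ 800.48475506 -500.3874697 ]]
[0.0357, 0.0174, -0.0075, -0.0, -0.0, 0.0006]
[0.0357, 0.0174, -0.0075, -0.0, -0.0, 0.0006]
[0.0357, 0.0174, -0.0075, -0.0, -0.0, 0.0006]
[0.0357, 0.0174, -0.0075, -0.0, -0.0, 0.0006]
[0.0358, 0.0174, -0.0075, -0.0, -0.0, 0.0006]
[0.0358, 0.0173, -0.0075, -0.0, -0.0, 0.0006]
[0.0358, 0.0173, -0.0075, -0.0, -0.0, 0.0006]
[0.0358, 0.0173, -0.0075, -0.0, -0.0, 0.0006]
```

View pics/w1.png

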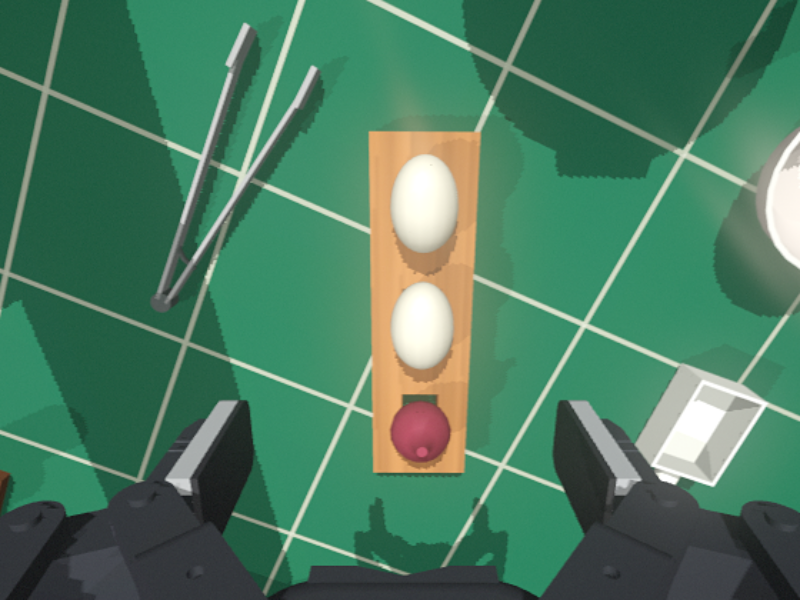

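Wrist view: eggs at (425,203) and (422,326), exactly where the triangulation predicts (426,203)/(423,325), tray axis upright in the picture. Now the pot.

Call:
apply_moves --pt "0.0445 0.0185 -0.0075 0 0 0" --pt "0.0445 0.0185 -0.0075 0 0 0" --pt "0.0445 0.0185 -0.0075 0 0 0" --pt "0.0445 0.0185 -0.0075 0 0 0" --pt "0.0445 0.0185 -0.0075 0 0 0" --pt "0.0445 0.0185 -0.0075 0 0 0" --pt "0.0445 0.0185 -0.0075 0 0 0" --pt "0.0445 0.0185 -0.0075 0 0 0"

```text
clock: 2.55
tool_pos: [0.4737, 0.2368, 0.4006]
eef_rot: [0.55, 0.835, -0.0, 0.0]
wrist_force: [1.6, -0.5, -0.5]
finger_gap: 0.0855
grasp_force: 0.0
```

Call:
apply_moves --pt "0 0 0 0 0 0" --pt "0 0 0 0 0 0"

```text
clock: 2.75
tool_pos: [0.4738, 0.2361, 0.4]
eef_rot: [0.549, 0.836, -0.001, 0.0]
wrist_force: [0.5, -0.1, -0.1]
finger_gap: 0.0856
grasp_force: 0.0
```

```bash
python3 - <<'E'
from h import *
import pickle
s=monitor.read_state();print(s["clock"],np.round(s["tool_pos"],4),R.from_quat(s["eef_rot"]).as_euler("ZYX"))
c=camera_model("wrist");f=grab_frame("wrist");pickle.dump((c,f),open("w2.pkl","wb"))
I=cv2.resize(f,(800,600),interpolation=3)
p=(proj(c,circ(.4937,.1893,.135,.109))+.5)*1.42857
cv2.polylines(I,[np.round(p).astype(int).reshape(-1,1,2)],True,(0,0,255),1)
cv2.imwrite("pics/w2.png",I)
E
```

```text
2.75 [0.4738 0.2361 0.4   ] [ 1.98018232e+00  7.62446709e-04 -3.14075633e+00]
```

View pics/w2.png

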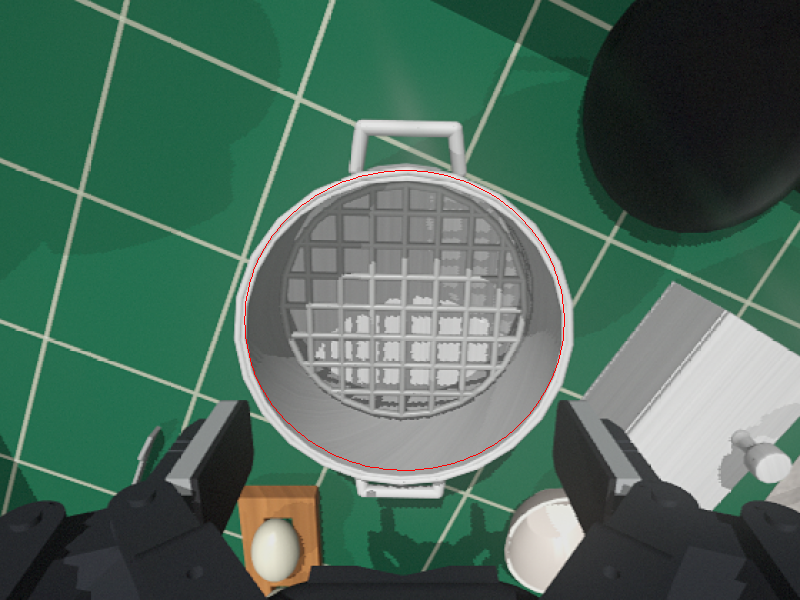

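The pot's mouth matches the fit (inner rim ellipse 177–470 rows vs 170–470 drawn). The rack grid is nearly aligned with the tool: vertical wires at columns ≈342,373,405,436,467,498, horizontal ones at rows ≈213,243,276,307,337,366.

```bash
python3 - <<'E'
from h import *
import pickle
from scipy.optimize import least_squares
c,f=pickle.load(open("w2.pkl","rb"))
cols=[342,373,404.5,436,467,498];rws=[213,243,276,307,337,366]
pts=[(i,j,cols[i],rws[j]) for i in range(6) for j in range(6) if not(i in(0,5) and j<2)]
g=cv2.cvtColor(f,cv2.COLOR_BGR2GRAY)
uv=np.array([(a,b) for _,_,a,b in pts])/1.42857-.5
ij=np.array([(i,j) for i,j,_,_ in pts],float)
def W(p):
    ox,oy,yaw,z=p;e=np.array([np.cos(yaw),np.sin(yaw)]);n=np.array([e[1],-e[0]])  # e = up in image(tool x), n = tool y
    q=np.array([ox,oy])+(ij[:,:1]-2)*.026*n+(3-ij[:,1:])*.026*e
    return np.c_[q,0*q[:,0]+z]
r=least_squares(lambda p:(proj(c,W(p))-uv).ravel(),[.49,.19,1.978,.045],loss="soft_l1")
print(np.round(r.x,4),"rms px",np.sqrt(np.mean((proj(c,W(r.x))-uv)**2)))
# check with side view overlay
I=cv2.imread("pics/side_r.png");I=cv2.resize(I[235:330,225:355],None,fx=4,fy=4,interpolation=3)
J=cv2.resize(f[115:300,190:380],None,fx=3,fy=3,interpolation=3)[:380]
def dr(I,c,k,x0,y0,p):
    ox,oy,yaw,z=p;e=np.array([np.cos(yaw),np.sin(yaw)]);n=np.array([e[1],-e[0]])
    for u in range(-3,4):
        for v in range(-3,4):
            q=(proj(c,[*(np.array([ox,oy])+.026*(u*n+v*e)),z])[0]-[x0,y0]+.5)*k-.5
            cv2.circle(I,(int(q[0]),int(q[1])),3,(0,0,255) if (u or v) else (255,0,0),-1)
dr(I,camera_model("side"),4,225,235,r.x)
dr(J,c,2.0 if 0 else 3,190,115,r.x)
I=I[:380];J=cv2.resize(J,None,fx=.48,fy=.48);J=cv2.copyMakeBorder(J,0,380-J.shape[0],0,0,0)
cv2.imwrite("pics/rk.png",np.hstack([I,J]));print(I.shape,J.shape)
E
```

```text
[0.496  0.1846 1.9841 0.0609] rms px 0.8524867777003734
(380, 520, 3) (380, 274, 3)
```

View pics/rk.png

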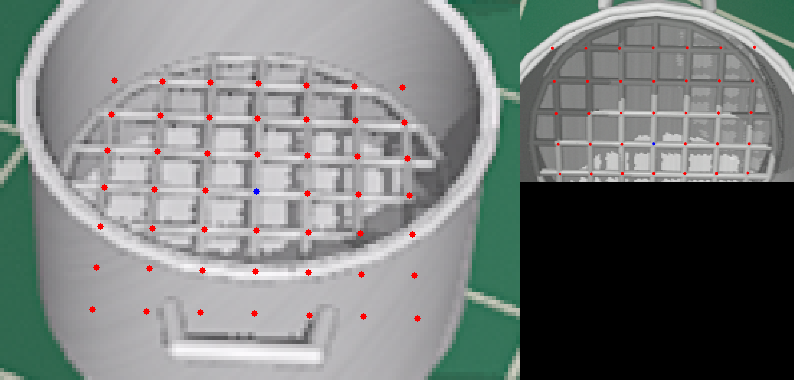

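Rack crossing at (0.496,0.1846), grid yaw 1.984, z≈0.06 (reprojection agrees in the side view). Target openings: (e +34, n +13) mm and (e −44, n −13) mm from the pot's centre. Now fetch the first egg.

```bash
python3 - <<'E'
from h import *
rows([.4826,-.109,.20],1.978,8)
e=np.array([np.cos(1.984),np.sin(1.984)]);n=np.array([e[1],-e[0]]);o=np.array([.496,.1846])
for u,v in((1.5,.5),(-1.5,-.5)): print("target",np.round(o+.026*(u*e+v*n),4))
E
```

```text
[-0.0399, -0.016, 0.025, -0.0001, 0.0001, 0.0001]
[-0.0399, -0.016, 0.025, -0.0001, 0.0001, 0.0001]
[-0.0399, -0.016, 0.025, -0.0001, 0.0001, 0.0001]
[-0.0399, -0.016, 0.025, -0.0001, 0.0001, 0.0001]
[-0.0399, -0.016, 0.025, -0.0001, 0.0001, 0.0001]
[-0.0399, -0.016, 0.025, -0.0001, 0.0001, 0.0001]
[-0.0399, -0.016, 0.025, -0.0001, 0.0001, 0.0001]
[-0.0399, -0.016, 0.025, -0.0001, 0.0001, 0.0001]
target [0.4922 0.2255]
target [0.4998 0.1437]
```

Call:
apply_moves --pt "-0.04 -0.016 0.02 0 0 0" --pt "-0.04 -0.016 0.02 0 0 0" --pt "-0.04 -0.016 0.02 0 0 0" --pt "-0.04 -0.016 0.02 0 0 0" --pt "-0.04 -0.016 0.02 0 0 0" --pt "-0.04 -0.016 0.02 0 0 0" --pt "-0.04 -0.016 0.02 0 0 0" --pt "-0.04 -0.016 0.02 0 0 0"

```text
clock: 3.6
tool_pos: [0.4821, -0.1119, 0.2396]
eef_rot: [0.55, 0.835, -0.0, 0.0]
wrist_force: [1.3, 0.2, 0.2]
finger_gap: 0.0853
grasp_force: 0.0
```

Call:
apply_moves --pt "0 0 0.03 0 0 0" --pt "0 0 0.01 0 0 0" --pt "0 0 0 0 0 0" --pt "0 0 0 0 0 0"

```text
clock: 4.0
tool_pos: [0.4837, -0.1083, 0.2011]
eef_rot: [0.549, 0.836, 0.0, 0.0]
wrist_force: [0.6, -0.5, 0.3]
finger_gap: 0.0855
grasp_force: 0.0
```

```bash
python3 - <<'E'
from h import *
s=monitor.read_state();print(s["clock"],np.round(s["tool_pos"],4),R.from_quat(s["eef_rot"]).as_euler("ZYX"))
rows([.4826,-.109,.100],1.978,1)
E
```

```text
4.0 [ 0.4837 -0.1083  0.2011] [1.97960292e+00 1.81085181e-04 3.14129371e+00]
[-0.0002, -0.0013, 0.1011, 0.0003, 0.0002, 0.0016]
```

Call:
apply_moves --pt "0 -0.001 0.03 0 0 0" --pt "0 0 0.03 0 0 0" --pt "0 0 0.02 0 0 0" --pt "0 0 0.013 0 0 0" --pt "0 0 0.008 0 0 0" --pt "0 0 0 0 0 0" --pt "0 0 0 0 0 0"

```text
clock: 4.7
tool_pos: [0.4837, -0.1085, 0.1004]
eef_rot: [0.548, 0.836, 0.0, 0.001]
wrist_force: [0.1, -0.6, 1.0]
finger_gap: 0.0857
grasp_force: 0.0
```

Call:
apply_moves --pt "0 0 0 0 0 0" --pt "0 0 0 0 0 0" --pt "0 0 0 0 0 0" --pt "0 0 0 0 0 0" --pt "0 0 0 0 0 0" --pt "0 0 0 0 0 0" --fingers 0.35 --newtons 20

```text
clock: 5.3
tool_pos: [0.4828, -0.1087, 0.0993]
eef_rot: [0.549, 0.836, 0.0, -0.0]
wrist_force: [0.0, 0.2, -0.2]
finger_gap: 0.0552
grasp_force: 0.0
```

Call:
apply_moves --pt "0 0 0 0 0 0" --pt "0 0 0 0 0 0" --pt "0 0 0 0 0 0" --pt "0 0 0 0 0 0" --fingers 0.5

```text
clock: 5.7
tool_pos: [0.4825, -0.1087, 0.0993]
eef_rot: [0.549, 0.836, -0.0, -0.0]
wrist_force: [-1.9, -0.2, 3.8]
finger_gap: 0.0456
grasp_force: 20.0
```

Call:
apply_moves --pt "0 0 0 0 0 0" --pt "0 0 0 0 0 0"

```text
clock: 5.9
tool_pos: [0.4826, -0.1087, 0.0993]
eef_rot: [0.549, 0.836, -0.0, -0.0]
wrist_force: [-3.0, -1.2, 6.0]
finger_gap: 0.0449
grasp_force: 20.0
```

```bash
python3 - <<'E'
from h import *
print({k:np.round(v,3).tolist() for k,v in monitor.read_state().items() if k in("wrist_force","finger_gap","grasp_force")})
c=camera_model("wrist");f=grab_frame("wrist");b=grab_frame("side");a=grab_frame("scene")
print("egg centre in wrist px",proj(c,[[.4826,-.109,.044],[.4826,-.109,.068]]))
B=cv2.resize(b[130:260,290:420],(390,390),interpolation=3);A=cv2.resize(a[180:310,170:300],(390,390),interpolation=3)
W=cv2.resize(f[150:420,100:460],(520,390),interpolation=3)
cv2.imwrite("pics/g1.png",cv2.resize(np.hstack([W,B[:,:280]]),(800,390)))
E
```

```text
{'wrist_force': [-3.008, -1.208, 5.97], 'grasp_force': 20.043, 'finger_gap': 0.045}
egg centre in wrist px [[283.3429348  306.41209125]
 [283.56704856 346.61309379]]
```

View pics/g1.png

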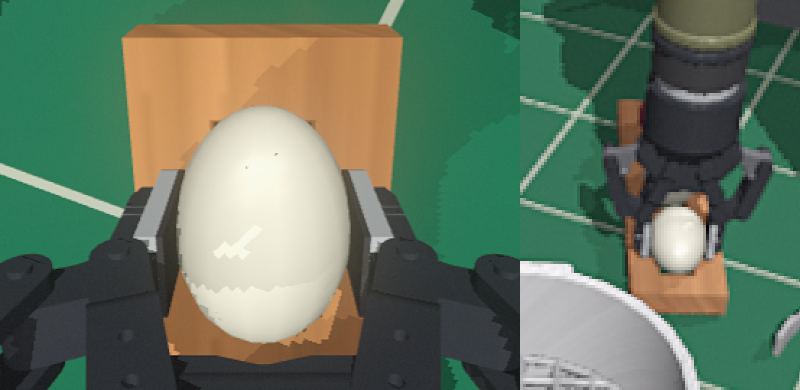

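The wrist crop shows pads astride the egg's middle lengthwise; pad tips' inner corners at (180,170) and (347,170). I'll compute how low the tips actually are from those.

```bash
python3 - <<'E'
from h import *
import pickle
from scipy.optimize import least_squares
s=monitor.read_state();print(s["clock"],s["wrist_force"],s["finger_gap"])
def T(pos,yaw): 
    return lambda q:R.from_euler("z",yaw).apply(R.from_euler("x",np.pi).apply(np.array(q)))+pos
c1,_=pickle.load(open("w1.pkl","rb"))
for nm,c,t,px in(("open",c1,T([.4818,-.1462,.3404],1.9868),[(247/1.4286,402/1.4286),(558/1.4286,402/1.4286)]),
              ("now",camera_model("wrist"),T([.4826,-.1087,.0993],1.979),[(224.6,267.7),(340.3,267.7)])):
    for x in(.009,.011,.013):
        r=least_squares(lambda p:(proj(c,[t([x,p[2],p[1]]),t([x,p[2]+p[0],p[1]])])-px).ravel() ,[.08,.07,-.04],x_scale=.01)
        r2=least_squares(lambda p:(proj(c,[t([x,p[2],p[1]]),t([x,p[2]+p[0],p[1]])])-px[::-1]).ravel(),[.08,.07,-.04],x_scale=.01)
        b=min(r,r2,key=lambda q:q.cost);print(nm,x,np.round(b.x,4),b.cost)
E
```

```text
6.05 [-2.48015257 -0.68620042  6.06158669] 0.04537316712000326
open 0.009 [-0.0853  0.0584  0.0421] 0.009048343301841993
open 0.011 [-0.0828  0.0547  0.0408] 0.009048343301847676
open 0.013 [-0.0804  0.051   0.0396] 0.009048343301849043
now 0.009 [ 0.0489  0.0703 -0.0249] 0.002438560813305456
now 0.011 [ 0.0475  0.0663 -0.0242] 0.0024385608133051925
now 0.013 [ 0.0461  0.0623 -0.0235] 0.0024385608133052203
```

Tips reach ≈68 mm now, i.e. z≈0.031, well below the egg's middle: the grip is sound (downward drag comes from the pads' swing). Lift gently.

Call:
apply_moves --pt "0 0 -0.002 0 0 0" --pt "0 0 -0.004 0 0 0" --pt "0 0 -0.008 0 0 0" --pt "0 0 -0.01 0 0 0" --pt "0 0 0 0 0 0" --pt "0 0 0 0 0 0"

```text
clock: 6.65
tool_pos: [0.4834, -0.1087, 0.1239]
eef_rot: [0.549, 0.836, 0.0, 0.001]
wrist_force: [-0.7, 0.8, -0.9]
finger_gap: 0.0452
grasp_force: 20.6
```

```bash
python3 - <<'E'
from h import *
s=monitor.read_state();print({k:np.round(v,3).tolist() for k,v in s.items()})
f=grab_frame("wrist");cv2.imwrite("pics/g2.png",f)
g=cv2.imread("pics/g1.png")
m=(f.min(2)>150).astype(np.uint8);n,l,st,ce=cv2.connectedComponentsWithStats(m);i=1+np.argmax(st[1:,4]);print("egg blob in wrist",st[i],ce[i])
E
```

```text
{'clock': 6.65, 'joint_positions': [-0.221, 0.27, -0.552, 0.748, 0.0, 0.94], 'qd': [-0.0, 0.009, -0.012, -0.002, -0.001, 0.0], 'joint_efforts': [0.005, -45.637, 28.221, 0.026, 0.0, -0.0], 'tool_pos': [0.483, -0.109, 0.124], 'eef_rot': [0.549, 0.836, 0.0, 0.001], 'wrist_force': [-0.704, 0.782, -0.889], 'wrist_torque': [0.028, -0.014, -0.029], 'grasp_force': 20.64, 'finger_gap': 0.045}
egg blob in wrist [  224   223   117   166 15021] [281.52193596 305.29971373]
```

```bash
python3 - <<'E'
from h import *
rows([.4922,.2255,.28],1.984,8,start=([.483,-.1087,.28],1.979))
E
```

```text
[0.0379, 0.0176, 0.0, -0.0, 0.0, -0.0006]
[0.0379, 0.0177, 0.0, -0.0, 0.0, -0.0006]
[0.0379, 0.0177, 0.0, -0.0, 0.0, -0.0006]
[0.0379, 0.0177, 0.0, -0.0, 0.0, -0.0006]
[0.0378, 0.0177, 0.0, -0.0, 0.0, -0.0006]
[0.0378, 0.0178, 0.0, -0.0, 0.0, -0.0006]
[0.0378, 0.0178, 0.0, -0.0, 0.0, -0.0006]
[0.0378, 0.0178, 0.0, -0.0, 0.0, -0.0006]
```

Call:
apply_moves --pt "0 0 -0.02 0 0 0" --pt "0 0 -0.034 0 0 0" --pt "0 0 -0.034 0 0 0" --pt "0 0 -0.034 0 0 0" --pt "0 0 -0.02 0 0 0" --pt "0 0 -0.014 0 0 0"

```text
clock: 7.3
tool_pos: [0.4833, -0.1087, 0.281]
eef_rot: [0.549, 0.836, 0.0, 0.001]
wrist_force: [0.8, -0.1, -0.5]
finger_gap: 0.0452
grasp_force: 20.9
```

Total shift (0.303, 0.142); I'll spread it over ~13 gentle rows.

Call:
apply_moves --pt "0.012 0.0056 0 0 0 0" --pt "0.024 0.0112 0 0 0 0" --pt "0.028 0.0131 0 0 0 0" --pt "0.028 0.0131 0 0 0 0" --pt "0.028 0.0131 0 0 0 0" --pt "0.028 0.0131 0 0 0 -0.002" --pt "0.028 0.0131 0 0 0 -0.002"

```text
clock: 8.0
tool_pos: [0.4872, 0.0876, 0.2778]
eef_rot: [0.547, 0.837, -0.001, -0.001]
wrist_force: [-0.3, -0.1, -0.7]
finger_gap: 0.0453
grasp_force: 20.9
```

Call:
apply_moves --pt "0.028 0.0131 0 0 0 0" --pt "0.028 0.0131 0 0 0 0" --pt "0.028 0.0131 0 0 0 0" --pt "0.025 0.0119 0 0 0 0" --pt "0.013 0.006 0 0 0 0" --pt "0.005 0.0025 0 0 0 0" --pt "0 0 0 0 0 0" --pt "0 0 0 0 0 0"

```text
clock: 8.8
tool_pos: [0.4918, 0.225, 0.279]
eef_rot: [0.547, 0.837, -0.0, -0.0]
wrist_force: [0.4, 0.2, -0.7]
finger_gap: 0.0455
grasp_force: 20.9
```

```bash
python3 - <<'E'
from h import *
s=monitor.read_state();print(s["clock"],np.round(s["tool_pos"],4),R.from_quat(s["eef_rot"]).as_euler("ZYX"),s["wrist_force"],s["finger_gap"])
rows([.4922,.2255,.17],1.984,1)
E
```

```text
8.8 [0.4918 0.225  0.279 ] [ 1.98304908e+00  4.78163960e-04 -3.14074354e+00] [ 0.37654305  0.15701794 -0.73173203] 0.04553361480754223
[0.0004, 0.0007, 0.109, -0.0008, 0.0005, -0.001]
```

Call:
apply_moves --pt "0 0 0.015 0 0 0" --pt "0 0 0.025 0 0 0" --pt "0 0 0.025 0 0 0" --pt "0 0 0.022 0 0 0" --pt "0 0 0.015 0 0 0" --pt "0 0 0.006 0 0 0" --pt "0 0 0 0 0 0"

```text
clock: 9.5
tool_pos: [0.4917, 0.2248, 0.1708]
eef_rot: [0.548, 0.837, -0.001, -0.0]
wrist_force: [0.1, -0.8, 0.6]
finger_gap: 0.0452
grasp_force: 20.9
```

Call:
apply_moves --pt "0 0 0.002 0 0 0" --pt "0 0 0.002 0 0 0" --pt "0 0 0.002 0 0 0" --pt "0 0 0.002 0 0 0" --pt "0 0 0.002 0 0 0" --pt "0 0 0 0 0 0"

```text
clock: 10.1
tool_pos: [0.4918, 0.2258, 0.161]
eef_rot: [0.547, 0.837, -0.0, -0.0]
wrist_force: [0.1, -0.1, -0.9]
finger_gap: 0.0451
grasp_force: 20.9
```

```bash
python3 - <<'E'
from h import *
s=monitor.read_state();print(s["clock"],np.round(s["tool_pos"],4),s["wrist_force"],s["finger_gap"])
cv2.imwrite("pics/p1.png",np.hstack([cv2.resize(grab_frame("wrist")[100:420],(457,320))[:,:],cv2.resize(grab_frame("side")[190:330,220:370],(343,320),interpolation=3)]))
E
```

```text
10.1 [0.4918 0.2258 0.161 ] [ 0.0790812  -0.07452204 -0.87070672] 0.045133163206508474
```

Call:
apply_moves --pt "0 0 0.002 0 0 0" --pt "0 0 0.002 0 0 0" --pt "0 0 0.0015 0 0 0" --pt "0 0 0.0015 0 0 0" --pt "0 0 0 0 0 0"

```text
clock: 10.7
tool_pos: [0.4918, 0.2258, 0.154]
eef_rot: [0.547, 0.837, -0.0, -0.0]
wrist_force: [0.4, 0.4, -1.2]
finger_gap: 0.0454
grasp_force: 20.9
```

Call:
apply_moves --pt "0 0 0.001 0 0 0" --pt "0 0 0.001 0 0 0" --pt "0 0 0.001 0 0 0" --pt "0 0 0 0 0 0"

```text
clock: 11.1
tool_pos: [0.4919, 0.2258, 0.1512]
eef_rot: [0.547, 0.837, -0.0, -0.0]
wrist_force: [-0.2, 1.0, 0.1]
finger_gap: 0.0456
grasp_force: 20.9
```

Call:
apply_moves --pt "0 0 0.001 0 0 0" --pt "0 0 0.001 0 0 0" --pt "0 0 0 0 0 0"

```text
clock: 11.4
tool_pos: [0.4919, 0.2258, 0.1491]
eef_rot: [0.547, 0.837, -0.0, -0.0]
wrist_force: [0.3, -1.0, -1.1]
finger_gap: 0.0452
grasp_force: 20.9
```

Call:
apply_moves --pt "0 0 0.001 0 0 0" --pt "0 0 0.001 0 0 0" --pt "0 0 0.001 0 0 0" --pt "0 0 0 0 0 0"

```text
clock: 11.8
tool_pos: [0.4919, 0.2258, 0.1461]
eef_rot: [0.547, 0.837, -0.0, -0.0]
wrist_force: [0.2, 0.3, -0.6]
finger_gap: 0.0453
grasp_force: 20.9
```

Call:
apply_moves --pt "0 0 0.001 0 0 0" --pt "0 0 0.001 0 0 0" --pt "0 0 0 0 0 0"

```text
clock: 12.1
tool_pos: [0.4919, 0.2258, 0.1441]
eef_rot: [0.547, 0.837, -0.0, -0.0]
wrist_force: [-0.2, 0.3, -1.9]
finger_gap: 0.0454
grasp_force: 20.9
```

Call:
apply_moves --pt "0 0 0.001 0 0 0" --pt "0 0 0.001 0 0 0" --pt "0 0 0 0 0 0"

```text
clock: 12.4
tool_pos: [0.492, 0.2258, 0.1422]
eef_rot: [0.547, 0.837, 0.0, 0.0]
wrist_force: [-0.2, -0.7, -0.2]
finger_gap: 0.0454
grasp_force: 20.9
```

Call:
apply_moves --pt "0 0 0.001 0 0 0" --pt "0 0 0.001 0 0 0" --pt "0 0 0 0 0 0"

```text
clock: 12.7
tool_pos: [0.4921, 0.2262, 0.141]
eef_rot: [0.547, 0.837, 0.0, -0.0]
wrist_force: [-2.7, 0.8, 5.3]
finger_gap: 0.0455
grasp_force: 21.4
```

Contact (≈+6 N) at TCP z≈0.141, agreeing with the rack height from vision. Ease back to a light touch.

Call:
apply_moves --pt "0 0 -0.0007 0 0 0" --pt "0 0 0 0 0 0"

```text
clock: 12.9
tool_pos: [0.4921, 0.2261, 0.1413]
eef_rot: [0.547, 0.837, 0.0, 0.0]
wrist_force: [-1.3, 1.0, 4.4]
finger_gap: 0.0454
grasp_force: 21.2
```

Call:
apply_moves --pt "0 0 -0.0006 0 0 0" --pt "0 0 0 0 0 0"

```text
clock: 13.1
tool_pos: [0.4921, 0.2259, 0.1416]
eef_rot: [0.547, 0.837, 0.0, 0.0]
wrist_force: [-0.5, 1.4, 1.0]
finger_gap: 0.0453
grasp_force: 21.1
```

Call:
apply_moves --pt "0 0 0 0 0 0" --pt "0 0 0 0 0 0" --pt "0 0 0 0 0 0" --pt "0 0 0 0 0 0" --fingers 0.38

```text
clock: 13.5
tool_pos: [0.4919, 0.2258, 0.1414]
eef_rot: [0.547, 0.837, -0.0, -0.0]
wrist_force: [0.1, 0.0, 0.6]
finger_gap: 0.053
grasp_force: 0.0
```

Call:
apply_moves --pt "0 0 0 0 0 0" --pt "0 0 0 0 0 0" --pt "0 0 0 0 0 0" --pt "0 0 0 0 0 0" --fingers 0.2

```text
clock: 13.9
tool_pos: [0.492, 0.2259, 0.1416]
eef_rot: [0.547, 0.837, 0.0, 0.0]
wrist_force: [-0.5, -0.5, 0.6]
finger_gap: 0.068
grasp_force: 0.0
```

```bash
python3 - <<'E'
from h import *
def blob(f):
    m=(f.min(2)>150).astype(np.uint8);n,l,st,ce=cv2.connectedComponentsWithStats(m);i=1+np.argmax(st[1:,4]);return st[i],ce[i]
c=camera_model("wrist");f=grab_frame("wrist");cv2.imwrite("pics/p2w.png",f);b=grab_frame("side");cv2.imwrite("pics/p2s.png",b)
print(blob(f))
cv2.imwrite("pics/p2.png",np.hstack([cv2.resize(f[100:420,60:500],(440,320)),cv2.resize(b[190:330,220:370],(343,320),interpolation=3)]))
E
```

```text
(array([    0,     0,   560,   287, 36298], dtype=int32), array([266.83489448, 115.71601741]))
```

View pics/p2.png

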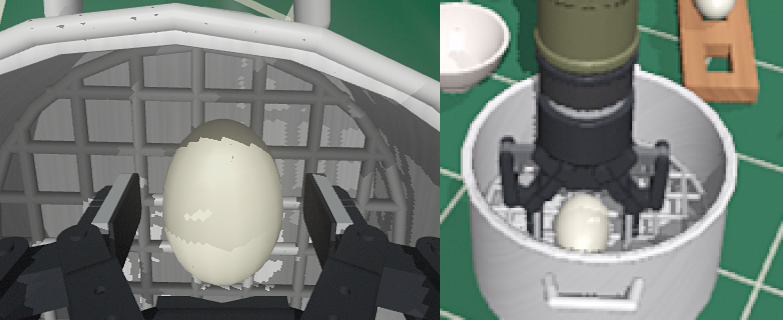

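The first egg lies still on the rack between the open fingers (side crop ~ (582,223)), clear of the wall. Withdraw and go to the second egg.

Call:
apply_moves --pt "0 0 -0.005 0 0 0" --pt "0 0 -0.015 0 0 0" --pt "0 0 -0.025 0 0 0" --pt "0 0 -0.03 0 0 0" --pt "0 0 -0.03 0 0 0" --pt "0 0 -0.025 0 0 0" --pt "0 0 -0.01 0 0 0"

```text
clock: 14.7
tool_pos: [0.493, 0.2263, 0.2846]
eef_rot: [0.547, 0.837, 0.002, 0.001]
wrist_force: [0.2, 0.4, -1.0]
finger_gap: 0.0684
grasp_force: 0.0
```

```bash
python3 - <<'E'
from h import *
s=monitor.read_state();print(s["clock"],np.round(s["tool_pos"],4))
rows([.5182,-.1916,.20],1.978,12)
E
```

```text
14.7 [0.493  0.2263 0.2846]
[-0.0327, -0.0121, 0.007, 0.0004, -0.0, 0.0005]
[-0.0327, -0.0121, 0.007, 0.0004, -0.0, 0.0005]
[-0.0328, -0.0121, 0.007, 0.0004, -0.0, 0.0005]
[-0.0328, -0.012, 0.007, 0.0004, -0.0, 0.0005]
[-0.0328, -0.012, 0.007, 0.0004, -0.0, 0.0005]
[-0.0328, -0.012, 0.007, 0.0004, -0.0, 0.0005]
[-0.0328, -0.012, 0.007, 0.0004, -0.0, 0.0005]
[-0.0328, -0.012, 0.007, 0.0004, -0.0, 0.0005]
[-0.0328, -0.0119, 0.007, 0.0004, -0.0, 0.0005]
[-0.0328, -0.0119, 0.007, 0.0004, -0.0, 0.0005]
[-0.0328, -0.0119, 0.007, 0.0004, -0.0, 0.0005]
[-0.0328, -0.0119, 0.007, 0.0004, -0.0, 0.0005]
```

Call:
apply_moves --pt "-0.0328 -0.012 0 0 0 0" --pt "-0.0328 -0.012 0 0 0 0" --pt "-0.0328 -0.012 0 0 0 0" --pt "-0.0328 -0.012 0 0 0 0" --pt "-0.0328 -0.012 0 0 0 0" --pt "-0.0328 -0.012 0 0 0 0.003" --pt "-0.0328 -0.012 0 0 0 0.003" --fingers 0

```text
clock: 15.4
tool_pos: [0.5067, -0.0196, 0.2809]
eef_rot: [0.55, 0.835, -0.0, -0.0]
wrist_force: [1.0, -0.9, -0.1]
finger_gap: 0.0854
grasp_force: 0.0
```

Call:
apply_moves --pt "-0.0328 -0.012 0.01 0 0 0" --pt "-0.0328 -0.012 0.015 0 0 0" --pt "-0.0328 -0.012 0.02 0 0 0" --pt "-0.0328 -0.012 0.02 0 0 0" --pt "-0.0328 -0.012 0.02 0 0 0" --pt "0 0 0 0 0 0" --pt "0 0 0 0 0 0"

```text
clock: 16.1
tool_pos: [0.5161, -0.1928, 0.1954]
eef_rot: [0.55, 0.835, -0.0, -0.001]
wrist_force: [-0.1, -0.6, -0.6]
finger_gap: 0.0852
grasp_force: 0.0
```

```bash
python3 - <<'E'
from h import *
s=monitor.read_state();print(s["clock"],np.round(s["tool_pos"],4),R.from_quat(s["eef_rot"]).as_euler("ZYX"))
rows([.5182,-.1916,.0995],1.978,1)
c=camera_model("wrist");f=grab_frame("wrist");m=(f.min(2)>140).astype(np.uint8);n,l,st,ce=cv2.connectedComponentsWithStats(m)
for i in range(1,n):
    if st[i,4]>2000: print(st[i],ce[i])
print(proj(c,[.5182,-.1916,.044]))
E
```

```text
16.1 [ 0.5161 -0.1928  0.1954] [ 1.97608718e+00 -2.06779416e-03 -3.14002583e+00]
[0.0, 0.0026, 0.0959, -0.0016, -0.0021, -0.0019]
[ 345   64  215  283 3683] [460.25332609 225.08145534]
[   0  155  166  203 2306] [ 85.63052905 277.62445794]
[ 250  172   73  102 5923] [286.05942934 222.69677528]
[[287.01416661 223.57072381]]
```

Egg_b's blob (286,223) matches the prediction (287,224). Descend, close, lift.

Call:
apply_moves --pt "0 0.0025 0.03 0 0 0" --pt "0 0 0.028 0 0 0" --pt "0 0 0.018 0 0 0" --pt "0 0 0.013 0 0 0" --pt "0 0 0.006 0 0 0" --pt "0 0 0 0 0 0" --pt "0 0 0 0 0 0"

```text
clock: 16.85
tool_pos: [0.52, -0.1915, 0.1026]
eef_rot: [0.549, 0.836, 0.0, 0.001]
wrist_force: [0.5, -0.6, -0.1]
finger_gap: 0.0854
grasp_force: 0.0
```

Call:
apply_moves --pt "0 0 0 0 0 0" --pt "0 0 0 0 0 0" --pt "0 0 0 0 0 0" --pt "0 0 0 0 0 0" --pt "0 0 0 0 0 0" --fingers 0.35

```text
clock: 17.35
tool_pos: [0.5193, -0.1916, 0.1017]
eef_rot: [0.55, 0.835, 0.0, 0.0]
wrist_force: [-0.2, -0.2, -0.8]
finger_gap: 0.0555
grasp_force: 0.0
```

Call:
apply_moves --pt "0 0 0 0 0 0" --pt "0 0 0 0 0 0" --pt "0 0 0 0 0 0" --pt "0 0 0 0 0 0" --pt "0 0 0 0 0 0" --pt "0 0 0 0 0 0" --fingers 0.5

```text
clock: 17.95
tool_pos: [0.5187, -0.1917, 0.1017]
eef_rot: [0.55, 0.835, -0.0, -0.0]
wrist_force: [-3.4, -0.9, 5.4]
finger_gap: 0.0454
grasp_force: 19.9
```

Call:
apply_moves --pt "0 0 -0.002 0 0 0" --pt "0 0 -0.004 0 0 0" --pt "0 0 -0.008 0 0 0" --pt "0 0 -0.01 0 0 0" --pt "0 0 0 0 0 0"

```text
clock: 18.45
tool_pos: [0.5205, -0.1919, 0.1275]
eef_rot: [0.55, 0.835, 0.0, 0.001]
wrist_force: [0.0, -0.2, -1.0]
finger_gap: 0.0447
grasp_force: 20.6
```

Call:
apply_moves --pt "0 0 -0.02 0 0 0" --pt "0 0 -0.034 0 0 0" --pt "0 0 -0.034 0 0 0" --pt "0 0 -0.034 0 0 0" --pt "0 0 -0.025 0 0 0" --pt "0 0 -0.014 0 0 0"

```text
clock: 19.05
tool_pos: [0.5201, -0.1918, 0.2895]
eef_rot: [0.55, 0.835, 0.0, 0.002]
wrist_force: [0.6, 1.0, -0.8]
finger_gap: 0.0453
grasp_force: 20.9
```

```bash
python3 - <<'E'
from h import *
s=monitor.read_state();print(s["clock"],np.round(s["tool_pos"],4),R.from_quat(s["eef_rot"]).as_euler("ZYX"))
rows([.4998,.1437,.285],1.984,1)
E
```

```text
19.05 [ 0.5201 -0.1918  0.2895] [1.97783858e+00 2.65862775e-03 3.13870660e+00]
[0.3162, 0.1142, 0.004, 0.0029, 0.0027, -0.0062]
```

Call:
apply_moves --pt "0.012 0.0043 0 0 0 0" --pt "0.024 0.0087 0 0 0 0" --pt "0.029 0.0105 0 0 0 0" --pt "0.029 0.0105 0 0 0 0" --pt "0.029 0.0105 0 0 0 -0.003" --pt "0.029 0.0105 0 0 0 -0.003" --pt "0.029 0.0105 0 0 0 0"

```text
clock: 19.75
tool_pos: [0.5063, 0.0026, 0.2853]
eef_rot: [0.547, 0.837, -0.0, -0.001]
wrist_force: [-0.4, -0.2, -0.6]
finger_gap: 0.0454
grasp_force: 20.9
```

Call:
apply_moves --pt "0.029 0.0105 0 0 0 0" --pt "0.029 0.0105 0 0 0 0" --pt "0.029 0.0105 0 0 0 0" --pt "0.026 0.0095 0 0 0 0" --pt "0.014 0.005 0 0 0 0" --pt "0.008 0.003 0 0 0 0" --pt "0 0 0 0 0 0" --pt "0 0 0 0 0 0"

```text
clock: 20.55
tool_pos: [0.498, 0.1433, 0.2863]
eef_rot: [0.547, 0.837, -0.0, 0.0]
wrist_force: [-0.6, -0.5, -0.9]
finger_gap: 0.0456
grasp_force: 20.9
```

```bash
python3 - <<'E'
from h import *
s=monitor.read_state();print(s["clock"],np.round(s["tool_pos"],4),R.from_quat(s["eef_rot"]).as_euler("ZYX"))
rows([.4998,.1437,.175],1.984,1)
# first egg location from scene+wrist(now)
c=camera_model("wrist");f=grab_frame("wrist");cv2.imwrite("pics/q.png",f)
e=np.array([.4922,.2255,.083]);print("egg1 px wrist",proj(c,e),"side",proj(camera_model("side"),e))
E
```

```text
20.55 [0.498  0.1433 0.2863] [ 1.98336010e+00  4.36320410e-04 -3.14095507e+00]
[-0.0003, 0.0018, 0.1113, -0.0006, 0.0004, -0.0006]
egg1 px wrist [[321.73584245  95.88808793]] side [[282.23594671 289.7296897 ]]
```

```bash
python3 - <<'E'
from h import *
f=cv2.imread("pics/q.png").astype(int)
m=((f[...,2]-f[...,0]>8)&(f.min(2)>70)).astype(np.uint8);m=cv2.morphologyEx(m,cv2.MORPH_OPEN,np.ones((5,5)))
n,l,st,ce=cv2.connectedComponentsWithStats(m)
for i in range(1,n):
    if st[i,4]>500: print(st[i],ce[i])
E
```

```text
[ 288   43   68  101 5081] [321.60440858  94.41881519]
[  223   220   119   161 15151] [281.90033661 300.56794931]
```

Call:
apply_moves --pt "0 0.0018 0.015 0 0 0" --pt "0 0 0.025 0 0 0" --pt "0 0 0.023 0 0 0" --pt "0 0 0.022 0 0 0" --pt "0 0 0.015 0 0 0" --pt "0 0 0.008 0 0 0" --pt "0 0 0 0 0 0"

```text
clock: 21.3
tool_pos: [0.4993, 0.1437, 0.1777]
eef_rot: [0.548, 0.837, -0.001, -0.001]
wrist_force: [0.4, 1.3, -0.2]
finger_gap: 0.0452
grasp_force: 20.9
```

Egg_a sits where expected. Lower on.

Call:
apply_moves --pt "0 0 0.004 0 0 0" --pt "0 0 0.005 0 0 0" --pt "0 0 0.005 0 0 0" --pt "0 0 0.004 0 0 0" --pt "0 0 0.003 0 0 0" --pt "0 0 0.002 0 0 0" --pt "0 0 0.002 0 0 0" --pt "0 0 0 0 0 0"

```text
clock: 22.1
tool_pos: [0.4997, 0.1446, 0.1534]
eef_rot: [0.547, 0.837, -0.0, -0.0]
wrist_force: [-0.0, 2.0, -1.0]
finger_gap: 0.0448
grasp_force: 20.9
```

Call:
apply_moves --pt "0 0 0.001 0 0 0" --pt "0 0 0.001 0 0 0" --pt "0 0 0.001 0 0 0" --pt "0 0 0 0 0 0"

```text
clock: 22.5
tool_pos: [0.4997, 0.1446, 0.1505]
eef_rot: [0.547, 0.837, -0.0, -0.0]
wrist_force: [-0.3, -0.4, -1.1]
finger_gap: 0.0451
grasp_force: 20.9
```

Call:
apply_moves --pt "0 0 0.001 0 0 0" --pt "0 0 0.001 0 0 0" --pt "0 0 0.001 0 0 0" --pt "0 0 0 0 0 0"

```text
clock: 22.9
tool_pos: [0.4997, 0.1446, 0.1474]
eef_rot: [0.547, 0.837, -0.0, -0.0]
wrist_force: [-0.9, -1.2, -1.2]
finger_gap: 0.0453
grasp_force: 20.9
```

Call:
apply_moves --pt "0 0 0.001 0 0 0" --pt "0 0 0.0005 0 0 0" --pt "0 0 0 0 0 0"

```text
clock: 23.2
tool_pos: [0.4998, 0.1446, 0.146]
eef_rot: [0.547, 0.837, -0.0, -0.0]
wrist_force: [0.5, -0.3, -0.9]
finger_gap: 0.0453
grasp_force: 20.9
```

Call:
apply_moves --pt "0 0 0.001 0 0 0" --pt "0 0 0 0 0 0"

```text
clock: 23.4
tool_pos: [0.4997, 0.1446, 0.145]
eef_rot: [0.547, 0.837, -0.0, -0.0]
wrist_force: [0.1, 0.2, -1.0]
finger_gap: 0.0448
grasp_force: 20.9
```

Call:
apply_moves --pt "0 0 0.0007 0 0 0" --pt "0 0 0 0 0 0"

```text
clock: 23.6
tool_pos: [0.4998, 0.1446, 0.1443]
eef_rot: [0.547, 0.837, -0.0, -0.0]
wrist_force: [-0.3, 0.5, -1.8]
finger_gap: 0.0449
grasp_force: 20.9
```

Call:
apply_moves --pt "0 0 0.0007 0 0 0" --pt "0 0 0 0 0 0"

```text
clock: 23.8
tool_pos: [0.4999, 0.1446, 0.1437]
eef_rot: [0.547, 0.837, 0.0, 0.0]
wrist_force: [0.2, 0.3, -1.0]
finger_gap: 0.0452
grasp_force: 20.9
```

Call:
apply_moves --pt "0 0 0.0007 0 0 0" --pt "0 0 0 0 0 0"

```text
clock: 24.0
tool_pos: [0.5, 0.1446, 0.1432]
eef_rot: [0.547, 0.837, 0.0, 0.0]
wrist_force: [0.6, 0.1, 1.0]
finger_gap: 0.0452
grasp_force: 21.1
```

Call:
apply_moves --pt "0 0 0.0002 0 0 0" --pt "0 0 0 0 0 0"

```text
clock: 24.2
tool_pos: [0.5, 0.1446, 0.143]
eef_rot: [0.547, 0.837, 0.0, 0.0]
wrist_force: [-0.8, -0.4, 1.9]
finger_gap: 0.045
grasp_force: 21.1
```

Light contact (≈2–3 N). Release.

Call:
apply_moves --pt "0 0 0 0 0 0" --pt "0 0 0 0 0 0" --pt "0 0 0 0 0 0" --pt "0 0 0 0 0 0" --fingers 0.38

```text
clock: 24.6
tool_pos: [0.4997, 0.1446, 0.1427]
eef_rot: [0.547, 0.837, -0.0, -0.0]
wrist_force: [0.0, -0.0, -0.1]
finger_gap: 0.0527
grasp_force: 0.0
```

Call:
apply_moves --pt "0 0 0 0 0 0" --pt "0 0 0 0 0 0" --pt "0 0 0 0 0 0" --pt "0 0 0 0 0 0" --fingers 0.2

```text
clock: 25.0
tool_pos: [0.4998, 0.1446, 0.1428]
eef_rot: [0.547, 0.837, 0.0, 0.0]
wrist_force: [0.7, 0.5, 0.7]
finger_gap: 0.068
grasp_force: 0.0
```

Call:
apply_moves --pt "0 0 -0.005 0 0 0" --pt "0 0 -0.015 0 0 0" --pt "0 0 -0.025 0 0 0" --pt "0 0 -0.03 0 0 0" --pt "0 0 -0.035 0 0 0" --pt "0 0 -0.04 0 0 0" --pt "0 0 -0.04 0 0 0" --pt "0 0 -0.02 0 0 0"

```text
clock: 25.8
tool_pos: [0.5006, 0.1449, 0.357]
eef_rot: [0.547, 0.837, 0.002, 0.002]
wrist_force: [1.0, -0.3, -0.8]
finger_gap: 0.0681
grasp_force: 0.0
```

Call:
apply_moves --pt "0.02 0 -0.02 0 0 0" --pt "0.03 0 -0.02 0 0 0" --pt "0.03 0 -0.01 0 0 0" --pt "0.02 0 0 0 0 0" --pt "0 0 0 0 0 0" --pt "0 0 0 0 0 0"

```text
clock: 26.4
tool_pos: [0.4595, 0.2362, 0.4029]
eef_rot: [0.547, 0.837, -0.0, 0.0]
wrist_force: [-0.1, -0.4, -0.2]
finger_gap: 0.0687
grasp_force: 0.0
```

```bash
python3 - <<'E'
from h import *
s=monitor.read_state();print(s["clock"],np.round(s["tool_pos"],4))
f=grab_frame("wrist");b=grab_frame("side")
cv2.imwrite("pics/end.png",np.hstack([cv2.resize(f,(400,300)),cv2.resize(b,(400,300))]))
E
```

```text
26.4 [0.4595 0.2362 0.4029]
```

View pics/end.png

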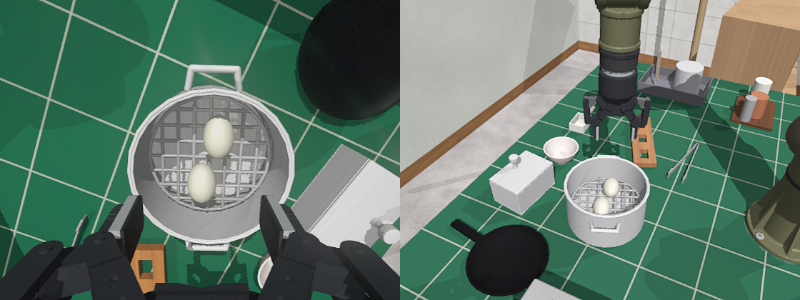

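Both eggs lie on the rack, apart from each other (wrist view: (218,138) and (202,183)), and the tin is shut and everything else in view is in place. Handing in.

```bash
python3 -c "
from plant import sign_off;print(sign_off())"
```

```text
the job is handed in; nothing more can be done
None
```

Both duck eggs are lying apart on the wire rack in the pot, each released at light contact (the first touched at about 5 N before I eased it back), the tin is shut and nothing else was moved; handed in at about 26 s.

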